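# Pull-test a vent spring with the drag-marker gauge

### The arm

A 6-joint arm with a two-finger parallel gripper is mounted at the origin on the work surface. World frame = base frame: x ahead of the robot, y to its left, z up, the work surface at z = 0. Lengths are in mm, angles in rad, forces in N, time in s.
With the tool pointing down it reaches from about 350 to 975 mm from the base axis. Payload 7.1 kg.
Tool frame: the origin (TCP) lies at the very end of the fingers, on their centre line; the grasp point (between the pads) lies 19 mm behind it; z points along the fingers, y is the line along which they close (so a half turn about z gives the same grasp; the last joint's range is limited). The gripper opens to 88 mm and grips with 3 to 60 N. Pads are 20 mm wide; open, the fingers measure 115 mm over their backs; the gripper's body (75 mm by 178 mm) begins 61 mm behind the grasp point.
Start: joints at [1.221, 0.423, 1.63, -0, 1.089, -0.019], TCP at [202.968, 591.108, 222.675] pointing down, gripper open.
Joint ranges: [-3, 3], [-0.9, 2.11], [0.09, 2.58], [-1.31, 4.45], [0.11, 2.69], [-2.54, 2.54]. Speed limits (rad/s): [2.39, 2.39, 3.01, 3.14, 3.14, 3.14].

### API

Orientations are given as a rotation vector (axis times angle).
In Python, from workcell import ctrl, optics gives the robot as it stands.
- The arm moves only by the shell command python3 -m jog 'ROWS'. ROWS is JSON, a list of rows, each a list of 7 numbers: the shift along the tool's x, y, z in units of 40 mm (1.0 is 40 mm), then the turn, a rotation vector about the tool's x, y, z in units of 6 degrees (1.0 is 6 degrees), then the opening, from 0 (shut) to 1 (fully open). A call has 1 to 20 rows; each row shifts and turns the commanded pose from where the row before left it, along the tool's axes as they then stand; what a row does not reach is not made up. A row lasts 1/10 s, in which the tool goes at most 50 mm and 8.59 degrees, less where a joint would pass 70% of its speed; a pose out of reach is approached as far as the arm can. A call is refused whole if a number of a shift passes 1 or a number of a turn 1, either way. A call with a gripper value outside its range is refused whole. The fingers move at their own pace and stop on an object; the grip force is fixed at half the most. Time passes only in rows, so rows that do not move let the fingers close. It gives the time, the measured TCP pose, the force, the opening and the grip force at its end, in the units of the state.
- ctrl.get_obs(): the state, without advancing time (a new reading comes with each control period).
- optics.get_image(name): name is "scene" or "top" or "wrist"; returns the picture (480x640x3 uint8, red, green, blue); there is no depth.
- optics.camera_model(name): a dict with "fov_y" (degrees; the focal length in pixels is half the picture's height over the tangent of half this angle, whatever the lens; pixels are square), "cx", "cy" (the principal point, pixels), "view" (4x4, takes a point from world to camera coordinates); the wrist camera has in their place "hand_eye" (4x4, takes a point from camera to tool coordinates, whose origin is the TCP and whose axes are the flange's). Camera axes: x right, y up, looking along -z (the intrinsics and any distortion apply to the point x, -y, -z); pixel columns grow to the right and rows downward; lengths in mm; the calibration is good to about 2 mm. A picture is of the moment at which its call begins: read the wrist's pose just before it. camera_model takes no time and is no camera call.
- ctrl.close_job(): hands the job in; it is judged then, once.
Trained networks look in the newest picture that a camera, given by its name, has taken for a name from the list of things; names that differ only in an ending like _2 or _b are one class to them, and where a whole thing is asked for, a point or a joint stands for the part that bears it (a point fixed in the world has none). Each returns a list of dicts, best first, with "conf" (0 to 1); they miss things now and then, are a little off and sometimes report something else, mostly with a low value. They report only what shows in the picture. A call takes as long as a camera call. They do not tell look-alikes from the thing itself.
- optics.masks_of(target, camera): "pixels" (480x640 bool, what is visible of it) and "extent" ([centre column, centre row, width, height] in pixels, round what is visible of it).
The state is a dict: "t": time; "qpos": joint angles; "qvel": joint speeds; "joint_torque": joint torques, N m; "ee_pos": TCP position; "orientation": TCP orientation; "ft_force": force on the tool from outside, world axes, zero at the start; "moment": the same for the moment, N m; "width": finger opening in mm; "grasp_force": force on a finger pad.
Only numpy, scipy, OpenCV 4.12 (cv2) and the standard library are available. Lean on these libraries where they do the work, as an engineer would, in place of code of your own. Each camera call takes 0.05 s, during which the arm holds its last target. There are 200 camera calls.

### The job

Check the vent spring in the pull tester: slide the red drag marker back along its channel until it touches the dark crossbar of the slide, then pull the yellow paddle out towards the robot until the marker's white line lies inside the green band, and keep it there for a second. Then ease the paddle back fully home without letting it snap, leaving the marker standing in the green band to show the reading. Leave the other things on the bench where they stand.

Things in the scene. Friction and masses are not known exactly. Their poses are not given: they have to be found in the camera images.
- tester: pull tester on a brown board 380 x 350 x 15 mm, placed with some yaw; origin on the bench under it, +x points away from the robot along the pull axis, +y left. In its frame: the slide runs along x at y = 40 mm, blue spring case (58 mm across, top z = 75 mm) at x = 145 mm; the marker's channel runs along x at y = -50 mm
- pipe_mid (a point): middle of a galvanised pipe, 40 mm thick, along the tester's y, axis at x = 80, z = 205 mm in the tester's frame, on posts of the same pipe at y = -155 and 155 mm. It stands over the paddle when the slide is home, so the gripper must reach in from the robot's side, tilted about 38 degrees from vertical
- channel_end (a point): middle of the floor of the marker's channel at its end nearest the robot, at (-185, -50, 30) mm in the tester's frame. The channel is 200 mm long along x, floor at z = 30 mm, between two lips 27 mm apart with tops at z = 40 mm
- slide (a joint): pull of the sprung slide: 0 = fully home against its stop, grows (m) as it is pulled towards the robot (the tester's -x), at most 0.13. The spring pulls it home with 3 N at 0 and 8.5 N at 0.11
- paddle_grip (a point): where to grip the yellow paddle; moves with the slide, at home at (60, 40, 86) mm in the tester's frame, axes as the tester's. The paddle is a flat bar 16 mm thick (along y) and 28 mm wide, leaning 38 degrees from vertical towards the robot; from here it reaches 30 mm further up along its axis and 50 mm down to the carriage, top z = 51 mm
- crossbar_face (a point): centre of the face, towards the robot, of the slide's dark crossbar, which reaches across over the channel (z 43 to 58 mm) and pushes the marker; moves with the slide, at home at (-10, -50, 50) mm in the tester's frame
- marker: red drag marker, loose block 40 mm long (along the channel), 24 wide, 36 tall, 70 g, white line across its middle; origin at the centre of its underside. It slides in the channel and stays where it is left; starts at the last reading. Touching the crossbar, its origin is 20 mm in front of the crossbar's face
- band: green band clip, 16 mm long along x, on the scale beside the channel (right side), place differs each time; origin at the middle of the band, on the channel's centre line at floor height; axes as the tester's. The white line is in the band when the marker's origin is within 8 mm along x of this origin
- clay_pot: small terracotta pot, 56 mm across, 52 mm tall, on the tester's board behind the channel; leave alone
- jar: small amber jar, 40 mm across, 55 mm tall, on the tester's board by its right edge; leave alone
- brush: hand brush 150 mm long, lying on the tester's board left of the slide; leave alone
- pot_black: black plant pot, 90 mm across, 80 mm tall, on the bench to the left; leave alone
- can: green can, 66 mm across, 110 mm tall, on the bench to the left; leave alone
- screwdriver: screwdriver lying on the bench to the right; leave alone
- mug: blue mug, 76 mm across, 85 mm tall, on the bench to the right; leave alone
There are look-alikes about, which are no part of the job. What is shaped like the marker but pink or purple is not meant.

How it is judged (in metres and radians):
On the way, in this order (a step that is already met when the one before it is completed fails the run):
1. the marker is slid back to within 4 mm of the crossbar, with the slide home (x of crossbar_face in the frame of marker between 0.014 and 0.024 m and value of joint slide below 0.005 m), for 0.1 s.
2. the slide is pulled out and held with its crossbar against the marker and the marker's line in the green band (within 8 mm of its middle), for half a second (x of marker in the frame of band between -0.008 and 0.008 m and x of crossbar_face in the frame of marker between 0.014 and 0.025 m), for 0.5 s.
At the end, for the whole second after the job is handed in: the slide is fully home (within 5 mm), and the marker stands upright and still in its channel with its line in the green band (within 8 mm of the band's middle) (x of marker in the frame of band between -0.008 and 0.008 m and y of marker in the frame of band between -0.008 and 0.008 m and z of marker in the frame of band between -0.004 and 0.006 m and angle between marker's own z axis and vertical below 0.15 rad and linear speed of marker below 0.01 m/s and value of joint slide below 0.005 m); the robot touches nothing.
It fails at once if the slide snaps back (faster than 0.4 m/s) (velocity of joint slide below -0.4 m/s).
It fails at once if another thing on the bench is moved by more than 30 mm (distance of any of clay_pot, jar, brush, pot_black, can, screwdriver, mug from where it was at the start of the episode above 0.03 m).
It also fails if it takes over 51 s, if anything falls off the work surface, if the arm or the gripper's body presses on something with over 40 N, if the wrist force passes 120 N, or if a joint passes its speed limit or range.

## Working session

There is one attempt and no reset: what is moved stays moved. The work goes in short steps, Python scripts to look and compute and a shell command to move; the robot and the scene stay as the last step left them, time stands still between calls to the robot, and variables do not carry over. Pictures are saved under pics/ and viewed, at most 10 in all, crops included, and the job is handed in when it is done.

```bash
ls; mkdir -p pics
python3 - <<'E'
from workcell import ctrl, optics
import cv2, numpy as np
o=ctrl.get_obs(); print({k:np.round(v,3).tolist() for k,v in o.items()})
for n in ("top","scene"):
    cv2.imwrite(f"pics/{n}0.png",optics.get_image(n)[:,:,::-1])
    m=optics.camera_model(n); print(n,{k:(np.round(v,3).tolist()) for k,v in m.items()})
    for t in ("marker","band","tester","slide","paddle_grip","clay_pot","jar","brush"):
        print(t,[(round(r["conf"],2),np.round(r["extent"]).tolist()) for r in optics.masks_of(t,n)[:4]])
m=optics.camera_model("wrist"); print({k:(np.round(v,3).tolist()) for k,v in m.items()})
E
```

```text
pics
{'t': 0.0, 'qpos': [1.221, 0.424, 1.631, 0.0, 1.089, -0.019], 'qvel': [0.001, 0.001, 0.0, 0.0, -0.0, 0.001], 'joint_torque': [0.001, -54.464, -27.367, 0.065, 0.023, -0.0], 'ee_pos': [202.782, 590.622, 221.925], 'orientation': [-0.517, -3.098, 0.002], 'ft_force': [-0.248, -1.022, -0.242], 'moment': [-0.013, -0.016, -0.015], 'grasp_force': 0.0, 'width': 87.603}
top {'fov_y': 56.041, 'cx': 320.534, 'cy': 237.652, 'view': [[0.021, -1.0, -0.0, -9.141], [0.995, 0.021, 0.1, -576.361], [-0.1, -0.002, 0.995, -1077.04], [0.0, 0.0, 0.0, 1.0]]}
marker [(0.7, [336.0, 272.0, 16.0, 14.0]), (0.63, [364.0, 343.0, 11.0, 14.0]), (0.61, [423.0, 271.0, 14.0, 15.0]), (0.6, [424.0, 337.0, 22.0, 16.0])]
band [(0.5, [346.0, 271.0, 6.0, 8.0])]
tester [(0.97, [318.0, 241.0, 177.0, 162.0])]
slide [(0.94, [318.0, 213.0, 51.0, 48.0])]
paddle_grip [(0.91, [316.0, 215.0, 53.0, 46.0])]
clay_pot [(0.68, [362.0, 171.0, 23.0, 6.0])]
jar [(0.63, [370.0, 221.0, 20.0, 17.0])]
brush [(0.93, [263.0, 272.0, 20.0, 64.0])]
scene {'fov_y': 47.314, 'cx': 319.89, 'cy': 239.725, 'view': [[-0.142, 0.99, -0.011, 64.764], [-0.708, -0.094, 0.7, 304.523], [0.692, 0.107, 0.714, -1797.948], [0.0, 0.0, 0.0, 1.0]]}
marker [(0.62, [218.0, 277.0, 18.0, 22.0]), (0.53, [223.0, 246.0, 18.0, 16.0]), (0.5, [240.0, 207.0, 19.0, 19.0]), (0.48, [289.0, 208.0, 6.0, 18.0])]
band []
tester [(0.63, [314.0, 284.0, 162.0, 135.0])]
slide [(0.77, [317.0, 289.0, 47.0, 46.0])]
paddle_grip [(0.92, [316.0, 290.0, 48.0, 48.0])]
clay_pot [(0.8, [261.0, 313.0, 26.0, 31.0]), (0.56, [313.0, 288.0, 46.0, 47.0])]
jar [(0.9, [262.0, 278.0, 14.0, 26.0])]
brush [(0.76, [368.0, 259.0, 23.0, 46.0]), (0.62, [316.0, 290.0, 49.0, 50.0])]
{'fov_y': 62.932, 'cx': 318.738, 'cy': 240.393, 'hand_eye': [[-0.001, 0.957, 0.291, 80.583], [1.0, 0.001, -0.0, -0.594], [-0.001, 0.291, -0.957, -161.156], [0.0, 0.0, 0.0, 1.0]]}
```

Run:
```python
import cv2
a=cv2.imread("pics/top0.png")[140:360,210:470]; cv2.imwrite("pics/topc.png",cv2.resize(a,None,fx=2.7,fy=2.7,interpolation=cv2.INTER_CUBIC))
```

```text
(no output)
```

View pics/topc.png

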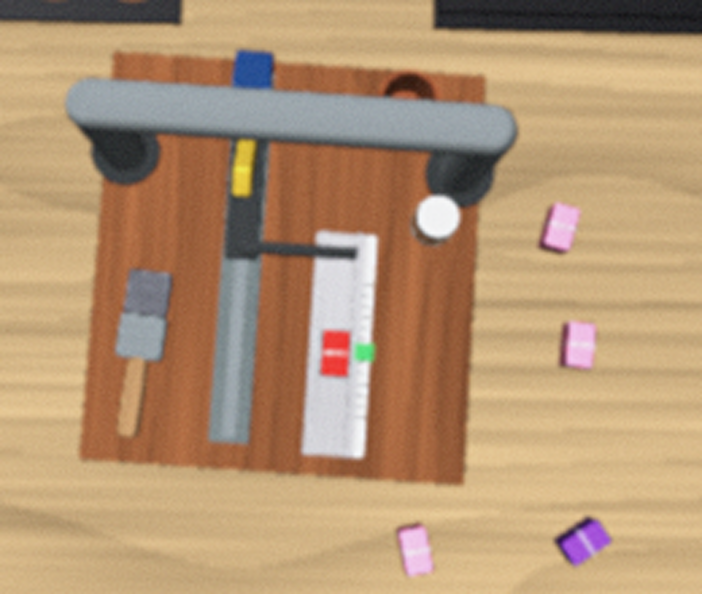

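View pics/top0.png

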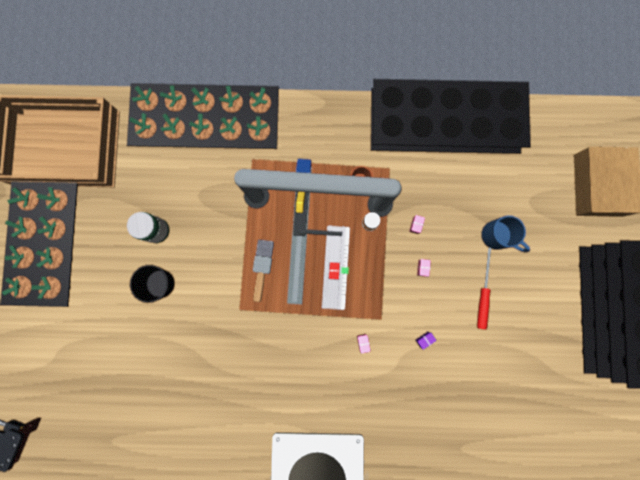

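The red block at top (334,271), standing in the white channel, is the marker. The pink blocks at (417,224), (424,268) and (364,343) and the purple one at (427,340) lie on the bench and are look-alikes. The green band is at (345,270), right beside the marker. Next I fit the tester's pose.

```bash
cat > h.py <<'E'
from workcell import ctrl, optics
import cv2, numpy as np
from scipy.spatial.transform import Rotation as R
from scipy.optimize import least_squares
def view(n,obs=None):
    m=optics.camera_model(n)
    f=240/np.tan(np.radians(m["fov_y"]/2))
    if n=="wrist":
        T=np.eye(4);T[:3,:3]=R.from_rotvec(obs["orientation"]).as_matrix();T[:3,3]=obs["ee_pos"]
        V=np.linalg.inv(T@np.array(m["hand_eye"]))
    else: V=np.array(m["view"])
    return V,f,m["cx"],m["cy"]
def proj(P,c):
    V,f,cx,cy=c; p=np.atleast_2d(P)@V[:3,:3].T+V[:3,3]
    return np.c_[cx+f*p[:,0]/-p[:,2],cy+f*p[:,1]/p[:,2]]
def t2w(p,P):
    return np.atleast_2d(P)@R.from_euler('z',p[2]).as_matrix().T+[p[0],p[1],0]
def fit(Q,uv,c,p0=(570,0,0)):
    g=lambda p:(proj(t2w(p*[1,1,.001],Q),c)-uv).ravel()
    r=least_squares(g,np.array(p0)*[1,1,1000],loss="soft_l1");return r.x*[1,1,.001],g(r.x).reshape(-1,2)
def onplane(uv,z,c):
    V,f,cx,cy=c; Rm=V[:3,:3]; C=-Rm.T@V[:3,3]
    d=Rm.T@np.array([(uv[0]-cx)/f,-(uv[1]-cy)/f,-1]); return C+d*(z-C[2])/d[2]
E
python3 - <<'E'
from h import *
c=view("top")
k=lambda u,v:(210+u/2.7-.3,140+v/2.7-.3)
Q=[(190,175,15),(190,-175,15),(-190,-175,15),(-190,175,15),(-10,40,55),(80,155,225),(80,-155,225)]
uv=np.array([k(113,52),k(485,75),k(463,484),k(80,460)])
p,r=fit(np.array(Q[:4]),uv,c); print(p,r.round(1).tolist())
inv=lambda w:R.from_euler('z',-p[2]).apply(w-[p[0],p[1],0]).round(1)
for n,a,z in [("marker top",(334.5,353),66),("band",(364,353),40),("chan end",(335,457),35),("crossbar tip",(356,256),58),("paddle near top",(242,195),110),("slide front",(242,258),55),("pipe left",(70,100),205),("jar",(438,217),70)]:
    print(n,inv(onplane(k(*a),z,c)))
print("marker world",t2w(p,[-100,-50,66]),"paddle",t2w(p,[60,40,86]))
E
```

```text
[ 5.77757514e+02  1.59137920e+01 -4.30038238e-02] [[-0.4, -0.5], [0.2, -0.3], [0.7, 0.6], [-0.5, 0.1]]
marker top [-79.9 -48.7  66. ]
band [-77.4 -75.7  40. ]
chan end [-171.   -55.7   35. ]
crossbar tip [  7.  -62.7  58. ]
paddle near top [ 46.9  38.7 110. ]
slide front [-0.9 38.  55. ]
pipe left [ 97.8 171.1 205. ]
jar [  44.7 -132.    70. ]
marker world [[475.70043725 -29.74092485  66.        ]] paddle [[639.42166508  53.29737692  86.        ]]
```

```bash
python3 -m jog '[[0,0,0,0,0,-0.92,1],[0,0,0,0,0,-0.92,1],[0,0,0,0,0,-0.92,0.5],[-0.365,-0.804,0,0,0,0,0],[-0.365,-0.804,0,0,0,0,0],[-0.365,-0.804,0,0,0,0,0],[-0.365,-0.804,0,0,0,0,0],[-0.365,-0.804,0,0,0,0,0],[-0.365,-0.804,0,0,0,0,0],[-0.365,-0.804,0,0,0,0,0],[-0.365,-0.804,0,0,0,0,0],[-0.365,-0.804,0,0,0,0,0],[-0.365,-0.804,0,0,0,0,0],[-0.365,-0.804,0,0,0,0,0],[-0.365,-0.804,0,0,0,0,0],[-0.365,-0.804,0,0,0,0,0],[-0.365,-0.804,0,0,0,0,0],[-0.365,-0.804,0,0,0,0,0],[-0.365,-0.804,0,0,0,0,0]]'
python3 -m jog '[[-0.365,-0.804,0,0,0,0,0],[-0.365,-0.804,0,0,0,0,0],[0,0,0,0,0,0,0],[0,0,0,0,0,0,0],[0,0,0,0,0,0,0]]'
python3 - <<'E'
from h import *
o=ctrl.get_obs(); im=optics.get_image("wrist"); np.savez("w1.npz",im=im,pos=o["ee_pos"],rot=o["orientation"])
print(o["ee_pos"],R.from_rotvec(o["orientation"]).as_matrix().round(3).tolist(),o["ft_force"])
print(optics.camera_model("wrist").keys())
cv2.imwrite("pics/w1.png",im[:,:,::-1])
for t in ("marker","band"):
    print(t,[(round(r["conf"],2),np.round(r["extent"],1).tolist()) for r in optics.masks_of(t,"wrist")[:4]])
E
```

```text
t: 2.8
ee_pos: [415.4, 65.8, 223.0]
orientation: [0.066, 3.14, 0.0]
ft_force: [1.0, 0.1, -0.3]
width: 0.6
grasp_force: 0.0
t: 3.3
ee_pos: [440.9, 2.3, 222.6]
orientation: [-0.065, -3.14, -0.0]
ft_force: [0.4, 0.3, -0.2]
width: 0.5
grasp_force: 0.0
[440.87637946   2.33878091 222.5946353 ] [[-0.999, 0.041, -0.0], [0.041, 0.999, 0.0], [0.0, 0.0, -1.0]] [ 0.44065556  0.32655159 -0.18958421]
dict_keys(['fov_y', 'cx', 'cy', 'hand_eye'])
marker [(0.97, [109.0, 368.9, 38.9, 29.9]), (0.95, [28.5, 103.2, 57.0, 48.7]), (0.7, [283.9, 276.4, 28.9, 52.3]), (0.69, [70.2, 286.5, 46.1, 53.7])]
band [(0.82, [262.1, 275.1, 16.2, 17.1])]
```

View pics/w1.png

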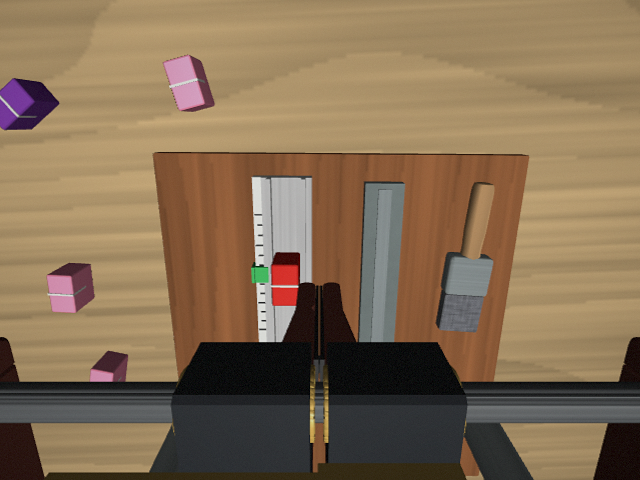

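Robot side is up in this view. The red marker is at (285,279) in the channel, with the green band at (261,274) beside it. I'll enlarge that part to confirm and measure.

Run:
```python
import cv2
a=cv2.imread("pics/w1.png")[165:345,235:335]; cv2.imwrite("pics/w1c.png",cv2.resize(a[:150],None,fx=4,fy=4,interpolation=cv2.INTER_CUBIC))
```

```text
(no output)
```

View pics/w1c.png

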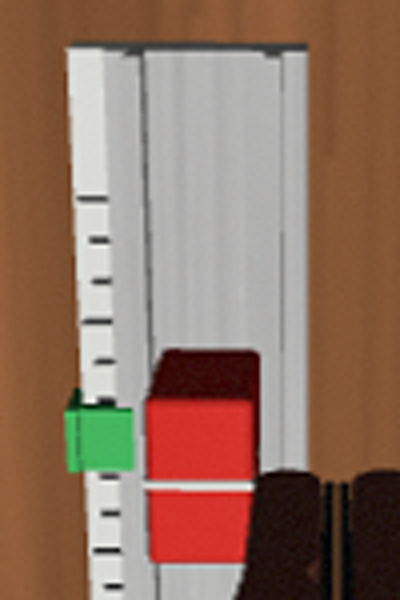

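Run:
```python
from h import *
d=np.load("w1.npz"); c=view("wrist",dict(ee_pos=d["pos"],orientation=d["rot"]))
k=lambda u,v:(235+u/4-.4,165+v/4-.4)
P={}
for n,a,z in [("mk near L",k(255,400),66),("mk near R",k(147,400),66),("mk far R",k(152,562),66),("mk far L",k(246,562),66),("line",k(200,486),66),("band near",k(134,407),42),("band far",k(134,470),42),("chan endL",k(280,51),40),("chan endR",k(143,52),40),("lip L low",k(283,460),40),("lip R low",k(148,340),40),("board nr R",(154,153),15),("board nr L",(528,155),15),("rail nr R",(365,182),30),("rail nr L",(404,182),30)]:
    P[n]=onplane(a,z,c); print(n,P[n].round(1))
```

```text
mk near L [477.9 -17.2  66. ]
mk near R [477.  -40.5  66. ]
mk far R [515.4 -42.3  66. ]
mk far L [516.3 -21.4  66. ]
line [497.5 -30.4  66. ]
band near [487.4 -47.1  42. ]
band far [503.1 -48.3  42. ]
chan endL [406.7  -8.9  40. ]
chan endR [405.7 -38.8  40. ]
lip L low [502.9 -13.3  40. ]
lip R low [471.8 -42.8  40. ]
board nr R [ 381.9 -147.2   15. ]
board nr L [398.3 197.   15. ]
rail nr R [414.6  44.9  30. ]
rail nr L [416.1  80.1  30. ]
```

```bash
python3 -m jog '[[-0.14,-0.73,0.5,0,0,0,0],[0,0,0.8,0,0,0,0],[0,0,0.8,0,0,0,0],[0,0,0.8,0,0,0,0],[0,0,0.8,0,0,0,0],[0,0,0.7,0,0,0,0],[0,0,0,0,0,0,0],[0,0,0,0,0,0,0]]'
python3 -m jog '[[-0.4,0,0,0,0,0,0],[-0.25,0,0,0,0,0,0],[-0.25,0,0,0,0,0,0],[-0.25,0,0,0,0,0,0],[0,0,0,0,0,0,0],[0,0,0,0,0,0,0]]'
python3 - <<'E'
from h import *
o=ctrl.get_obs(); im=optics.get_image("wrist"); np.savez("w2.npz",im=im,pos=o["ee_pos"],rot=o["orientation"])
t=optics.get_image("top");
a=cv2.resize(t[220:320,290:390],None,fx=4,fy=4,interpolation=cv2.INTER_CUBIC); b=cv2.resize(im[140:480,160:500],(400,400))
cv2.imwrite("pics/w2.png",np.hstack([a,b])[:,:,::-1])
E
```

```text
t: 4.25
ee_pos: [445.5, -27.1, 46.8]
orientation: [-0.064, -3.14, -0.0]
ft_force: [0.3, -0.3, 0.1]
width: 0.5
grasp_force: 0.0
t: 4.85
ee_pos: [491.7, -29.6, 46.8]
orientation: [0.066, 3.141, -0.0]
ft_force: [-0.4, -0.8, -0.8]
width: 0.4
grasp_force: 0.0
```

View pics/w2.png

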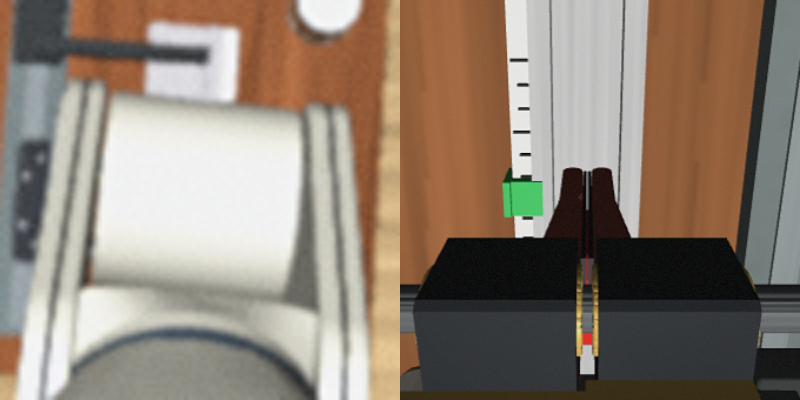

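The marker (red, visible between the fingers) is ahead of the closed fingers and is being pushed along the channel. The force is still near zero.

```bash
python3 -m jog '[[-0.2,0,0,0,0,0,0],[-0.2,0,0,0,0,0,0],[-0.2,0,0,0,0,0,0],[-0.15,0,0,0,0,0,0],[0,0,0,0,0,0,0]]'
python3 -m jog '[[-0.05,0,0,0,0,0,0],[-0.05,0,0,0,0,0,0],[0,0,0,0,0,0,0],[0,0,0,0,0,0,0]]'
python3 - <<'E'
from h import *
t=optics.get_image("scene");u,v=proj([545,-30,60],view("scene"))[0].astype(int);print(u,v)
cv2.imwrite("pics/s1.png",cv2.resize(t[v-50:v+50,u-60:u+60],None,fx=6,fy=6,interpolation=cv2.INTER_CUBIC)[:,:,::-1])
E
```

```text
t: 5.45
ee_pos: [523.0, -30.9, 46.7]
orientation: [0.066, 3.14, -0.0]
ft_force: [-0.7, -0.4, -0.1]
width: 0.4
grasp_force: 0.0
t: 5.85
ee_pos: [525.6, -31.0, 46.7]
orientation: [0.066, 3.141, -0.0]
ft_force: [0.1, -0.4, -0.3]
width: 0.6
grasp_force: 0.0
302 254
```

View pics/s1.png

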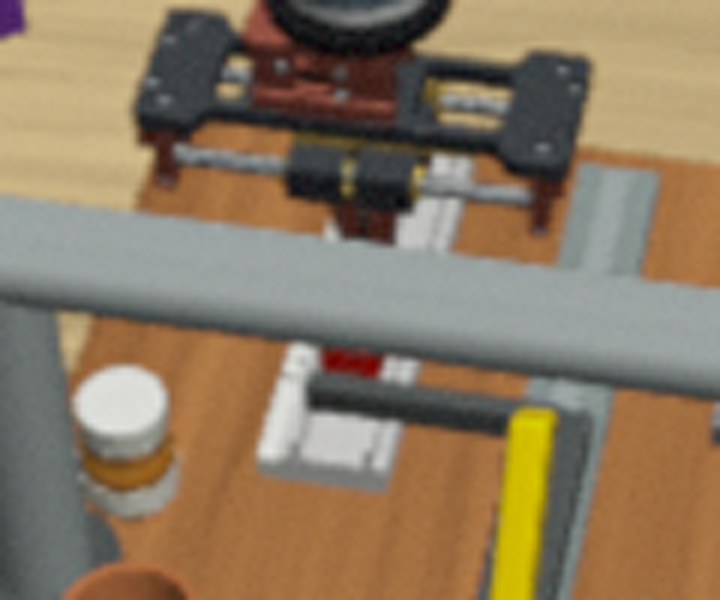

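The scene view shows the red marker right in front of the crossbar, at crop (352,362). I step on until there is contact.

```bash
for i in 1; do python3 -m jog '[[-0.05,0,0,0,0,0,0],[0,0,0,0,0,0,0]]'; python3 -m jog '[[-0.03,0,0,0,0,0,0],[0,0,0,0,0,0,0]]';python3 -m jog '[[-0.025,0,0,0,0,0,0],[0,0,0,0,0,0,0]]'; done
```

```text
t: 6.1
ee_pos: [527.9, -31.1, 46.7]
orientation: [0.066, 3.141, -0.0]
ft_force: [-0.7, -0.1, -0.4]
width: 0.5
grasp_force: 0.0
t: 6.3
ee_pos: [529.0, -31.1, 46.7]
orientation: [0.066, 3.141, -0.0]
ft_force: [-0.2, 0.6, -0.3]
width: 0.3
grasp_force: 0.0
t: 6.5
ee_pos: [530.0, -31.2, 46.7]
orientation: [0.066, 3.141, -0.0]
ft_force: [-0.5, 0.4, -0.7]
width: 0.7
grasp_force: 0.1
```

```bash
python3 -m jog '[[-0.025,0,0,0,0,0,0],[0,0,0,0,0,0,0]]'; python3 -m jog '[[-0.025,0,0,0,0,0,0],[0,0,0,0,0,0,0]]';python3 -m jog '[[-0.025,0,0,0,0,0,0],[0,0,0,0,0,0,0]]'
```

```text
t: 6.7
ee_pos: [531.1, -31.2, 46.7]
orientation: [0.066, 3.141, -0.0]
ft_force: [0.2, 0.3, 0.5]
width: 0.2
grasp_force: 0.0
t: 6.9
ee_pos: [531.4, -31.2, 46.6]
orientation: [-0.066, -3.14, -0.0]
ft_force: [-2.8, -0.3, 2.3]
width: 0.4
grasp_force: 1.1
t: 7.1
ee_pos: [531.5, -31.2, 46.5]
orientation: [-0.066, -3.138, -0.0]
ft_force: [-5.6, 0.8, 5.0]
width: 0.9
grasp_force: 2.7
```

Contact felt at x = 531.4 (force 3–6 N), so the marker is against the crossbar and the slide is home. Now I back off, rise, tilt and open the fingers.

```bash
python3 -m jog '[[0.1,0,0,0,0,0,0],[0.5,0,0,0,0,0,0],[0,0,-0.9,0,0,0,0.6],[0,0,-0.9,0,0,0,0.6],[0,0,-0.9,0,0,0,0.6],[0,0,-0.9,0,0,0,0.6],[0,0,0,0,-0.905,0,0.6],[0,0,0,0,-0.905,0,0.6],[0,0,0,0,-0.905,0,0.6],[0,0,0,0,-0.905,0,0.6],[0,0,0,0,-0.905,0,0.6],[0,0,0,0,-0.905,0,0.6],[0,0,0,0,-0.905,0,0.6],[0,0,0,0,0,0,0.6],[0,0,0,0,0,0,0.6]]'
cat >> h.py <<'E'
TP=(593,16.5,-0.045)
def go(P):
    o=ctrl.get_obs();M=R.from_rotvec(o["orientation"]).as_matrix()
    d=t2w(TP,P)[0]-o["ee_pos"]; print("units",(M.T@d/40).round(3),"tilt",M[:,2].round(3),"x",M[:,0].round(3))
E
python3 - <<'E'
from h import *
t=optics.get_image("top"); cv2.imwrite("pics/t3.png",cv2.resize(t[200:300,285:385],(600,600),interpolation=cv2.INTER_CUBIC)[:,:,::-1])
o=ctrl.get_obs(); im=optics.get_image("wrist"); cv2.imwrite("pics/w3.png",im[:,:,::-1]); np.savez("w3.npz",pos=o["ee_pos"],rot=o["orientation"])
go([10.1,40,149.8])
c=view("wrist",o)
print(proj(t2w(TP,[[60,40,86],[-10,-50,50],[-30,-50,66],[-94,-62,42]]),c).round())
E
```

```text
t: 8.6
ee_pos: [509.3, -30.7, 195.3]
orientation: [0.048, 2.55, 0.002]
ft_force: [0.4, -0.6, 1.0]
width: 52.8
grasp_force: 0.0
units [-1.272  2.228  2.252] tilt [ 0.557 -0.009 -0.83 ] x [-0.83   0.034 -0.557]
[[416. 279.]
 [317. 196.]
 [318. 192.]
 [300.  98.]]
```

View pics/w3.png

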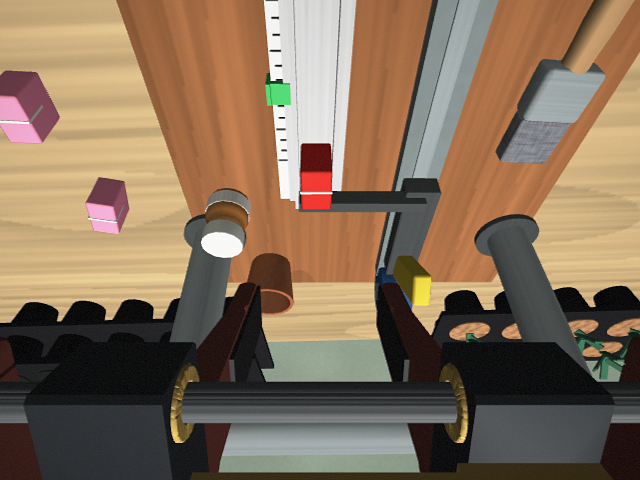

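The marker (316,190) touches the crossbar. The predicted points match: the paddle is seen at about (413,280) and was predicted at (416,279). I finish the tilt.

```bash
python3 -m jog '[[0,0,0,0,-0.35,0,0.6],[0,0,0,0,-0.34,0,0.6],[0,0,0,0,0,0,0.6]]'
python3 -c "
from h import *
go([10.1,40,149.8]);go([71.7,40,71])"
```

```text
t: 9.0
ee_pos: [509.5, -33.4, 203.5]
orientation: [0.044, 2.502, 0.014]
ft_force: [-0.6, 0.7, 0.4]
width: 52.7
grasp_force: 0.0
units [-1.035  2.273  2.5  ] tilt [ 0.597 -0.    -0.802] x [-0.802  0.035 -0.596]
units [-1.096  2.206  4.998] tilt [ 0.597 -0.    -0.802] x [-0.802  0.035 -0.596]
```

```bash
python3 -c "
from h import *
o=ctrl.get_obs();print(o['qpos'].round(3),o['qvel'].round(3));print(R.from_rotvec(o['orientation']).as_matrix().round(3))"; python3 -m jog '[[-0.2,0.6,0.6,0,0,0,0.6],[-0.2,0.6,0.6,0,0,0,0.6],[-0.2,0.6,0.6,0,0,0,0.6],[0,0,0,0,0,0,0.6],[0,0,0,0,0,0,0.6]]';python3 -c "
from h import *
o=ctrl.get_obs();print(o['qpos'].round(3),o['qvel'].round(3));print(R.from_rotvec(o['orientation']).as_matrix().round(3))
go([10.1,40,149.8])"
```

```text
[-0.139  0.125  2.31   0.858  0.109 -2.503] [ 0.005  0.006 -0.007 -0.25   0.007  0.271]
[[-0.802  0.028  0.597]
 [ 0.035  0.999 -0.   ]
 [-0.596  0.021 -0.802]]
t: 9.5
ee_pos: [547.8, 4.3, 193.4]
orientation: [0.036, 2.532, 0.029]
ft_force: [-0.3, 0.1, 0.4]
width: 53.0
grasp_force: 0.0
[-0.031  0.199  2.229  0.282  0.109 -1.844] [-0.015 -0.013  0.019  0.038  0.    -0.03 ]
[[-0.819  0.019  0.573]
 [ 0.032  0.999  0.013]
 [-0.572  0.029 -0.82 ]]
units [-0.504  1.287  1.728] tilt [ 0.573  0.013 -0.82 ] x [-0.819  0.032 -0.572]
```

Joint 5 is at its lower limit here. At the paddle the forearm is steeper than 38°, so the wrist has to be in the other configuration (q4≈π). I check a kinematic model before reconfiguring in free space.

```bash
python3 -m jog '[[0,0,-0.6,0,0.6,0,0.6],[0,0,-0.6,0,0.6,0,0.6],[0,0,-0.6,0,0.6,0,0.6],[0,0,0,0,0.6,0,0.6],[0,0,0,0,0.6,0,0.6],[0,0,0,0,0.6,0,0.6],[0,0,0,0,0,0,0.6],[0,0,0,0,0,0,0.6]]'
cat >> h.py <<'E'
def fkR(q): return (R.from_euler('ZYZYZ',[q[0],q[1]+q[2],q[3],q[4],q[5]]) if False else R.from_euler('z',q[0])*R.from_euler('y',q[1]+q[2])*R.from_euler('z',q[3])*R.from_euler('y',q[4])*R.from_euler('z',q[5]))
def fkP(q,a2,a3,L,h):
    b=R.from_euler('z',q[0])
    e=b.apply([a2*np.sin(q[1]),0,a2*np.cos(q[1])+h]); s=q[1]+q[2]
    return e+b.apply([a3*np.sin(s),0,a3*np.cos(s)])+fkR(q).apply([0,0,L])
def axis4(q): return R.from_euler('z',-q[5]).apply([-np.sin(q[4]),0,np.cos(q[4])])
E
python3 - <<'E'
from h import *
o=ctrl.get_obs();q=o["qpos"];Rm=R.from_rotvec(o["orientation"])
print(q.round(3)); print(Rm.as_matrix().round(3));print(fkR(q).as_matrix().round(3))
D=[([1.221,.424,1.631,0,1.089,-.019],[202.782,590.622,221.925]),([-.139,.125,2.31,.858,.109,-2.503],[509.5,-33.4,203.5]),([-.031,.199,2.229,.282,.109,-1.844],[547.8,4.3,193.4]),(q,o["ee_pos"])]
s=least_squares(lambda p:np.concatenate([fkP(a,*p)-b for a,b in D]),[632,413,267,105]);print(s.x.round(1),s.fun.round(1))
E
```

```text
t: 10.3
ee_pos: [509.8, 2.8, 254.7]
orientation: [0.036, 2.907, 0.04]
ft_force: [0.2, -0.0, -0.0]
width: 52.5
grasp_force: 0.0
[-0.038  0.111  2.001  0.046  0.797 -1.612]
[[-0.972  0.021  0.232]
 [ 0.027  0.999  0.024]
 [-0.232  0.03  -0.972]]
[[-0.021 -0.972  0.232]
 [-0.999  0.027  0.024]
 [-0.03  -0.232 -0.972]]
[582.1 434.7 269.1 167.3] [ 10.9  -4.9   4.5   2.5 -15.9  -5.2   5.6 -13.3  -4.8 -10.9 -12.8   5.5]
```

```bash
cat >> h.py <<'E'
def fk(q,p):
    a2,a3,L,h,d,e=p; s=q[1]+q[2]
    P=R.from_euler('z',q[0]).apply([a2*np.sin(q[1])+a3*np.sin(s)+e*np.cos(s),d,a2*np.cos(q[1])+a3*np.cos(s)-e*np.sin(s)+h])+fkR(q).apply([0,0,L])
    return P, fkR(q)*R.from_euler('z',np.pi/2)
def ax4(q): return R.from_euler('z',-np.pi/2-q[5]).apply([-np.sin(q[4]),0,np.cos(q[4])])
def ik(P,Rw,p,q0):
    lo=[-3,-.9,.09,-1.31,.12,-2.54];hi=[3,2.11,2.58,4.45,2.69,2.54]
    def g(q):
        a,b=fk(q,p);return np.r_[(a-P)/100,(Rw.inv()*b).as_rotvec()]
    s=least_squares(g,q0,bounds=(lo,hi));return s.x,np.abs(s.fun).max()
E
python3 - <<'E'
from h import *
o=ctrl.get_obs();q=o["qpos"]
D=[([1.221,.424,1.631,0,1.089,-.019],[202.782,590.622,221.925]),([-.139,.125,2.31,.858,.109,-2.503],[509.5,-33.4,203.5]),([-.031,.199,2.229,.282,.109,-1.844],[547.8,4.3,193.4]),(q,o["ee_pos"])]
s=least_squares(lambda p:np.r_[np.concatenate([fk(a,p)[0]-b for a,b in D]),(p-[580,434,270,167,0,0])*.01],[582,434,267,167,0,0]);print(s.x.round(1),s.fun[:12].round(1))
p=s.x;np.save("p.npy",p)
Rw=R.from_euler('z',TP[2])*R.from_matrix([[-1,0,0],[0,1,0],[0,0,-1]])*R.from_euler('y',-38,degrees=True)
print(Rw.as_matrix()[:,2])
for n,P in [("pre",[10.1,40,149.8]),("grasp",[71.7,40,71]),("pull",[7.7,40,71])]:
  for q0 in ([0,.5,2.1,0.,.3,-1.57],[0,.5,2.1,3.1,.3,1.57]):
    print(n,*[np.round(v,3) for v in ik(t2w(TP,P)[0],Rw,p,q0)])
E
```

```text
[564.4 484.  308.8 308.8  12.   76. ] [-0.   0.  -0.1  0.1 -0.1  0.1 -0.   0.  -0.2 -0.1  0.   0.2]
[ 0.61503822 -0.02769542 -0.78801075]
pre [ 0.132  0.368  2.132 -1.31   0.12  -0.118] 0.044
pre [0.128 0.375 2.161 4.268 0.12  0.584] 0.002
grasp [ 0.116  0.579  1.985 -1.31   0.12  -0.124] 0.106
grasp [0.104 0.595 2.049 3.662 0.185 1.176] 0.0
pull [ 0.133  0.52   2.092 -1.31   0.12  -0.104] 0.153
pull [0.127 0.553 2.183 3.545 0.271 1.317] 0.0
```

```bash
python3 -m jog '[[0,0,0,0,0,1,0.6],[0,0,0,0,0,1,0.6],[0,0,0,0,0,1,0.6],[0,0,0,0,0,1,0.6],[0,0,0,0,0,1,0.6],[0,0,0,0,0,1,0.6],[0,0,0,0,0,1,0.6],[0,0,0,0,0,1,0.6],[0,0,0,0,0,1,0.6],[0,0,0,0,0,1,0.6],[0,0,0,0,0,1,0.6],[0,0,0,0,0,1,0.6],[0,0,0,0,0,1,0.6],[0,0,0,0,0,1,0.6],[0,0,0,0,0,1,0.6],[0,0,0,0,0,1,0.6],[0,0,0,0,0,1,0.6],[0,0,0,0,0,1,0.6]]' | tail -0
python3 -m jog '[[0,0,0,0,0,1,0.6],[0,0,0,0,0,1,0.6],[0,0,0,0,0,1,0.6],[0,0,0,0,0,1,0.6],[0,0,0,0,0,1,0.6],[0,0,0,0,0,1,0.6],[0,0,0,0,0,1,0.6],[0,0,0,0,0,1,0.6],[0,0,0,0,0,1,0.6],[0,0,0,0,0,1,0.6],[0,0,0,0,0,1,0.6],[0,0,0,0,0,1,0.6],[0,0,0,0,0.8,0,0.6],[0,0,0,0,0.8,0,0.6],[0,0,0,0,0.8,0,0.6],[0,0,0,0,0,0,0.6],[0,0,0,0,0,0,0.6]]'
python3 - <<'E'
from h import *
o=ctrl.get_obs();q=o["qpos"];p=np.load("p.npy");print(q.round(3),ax4(q).round(3)); P,M=fk(q,p); print(P,(M.inv()*R.from_rotvec(o["orientation"])).as_rotvec())
E
```

```text
t: 13.8
ee_pos: [509.6, 3.0, 255.0]
orientation: [-3.027, 0.043, -0.746]
ft_force: [0.3, 1.4, -0.2]
width: 52.9
grasp_force: 0.0
[-0.038  0.03   2.164  0.076  0.465  1.501] [0.448 0.031 0.894]
[509.34272332   3.03800968 255.15742667] [-6.50521303e-17  5.70832444e-17  5.72458747e-17]Exception ignored on flushing sys.stdout:
BrokenPipeError: [Errno 32] Broken pipe
```

```bash
python3 -m jog '[[0,0,0,0,0.9,0,0.6],[0,0,0,0,0.4,0,0.6],[0,0,0,0,0,0,0.6],[0,0,0,0,0,0,0.6]]'
python3 - <<'E'
from h import *
q=ctrl.get_obs()["qpos"];p=np.load("p.npy");a=ax4(q);print(q.round(3),a.round(3),"v units",(np.cross(a,[0,0,p[2]])*np.radians(6)/40).round(3))
for dq in (45,90,135,180):
    x=q.copy();x[3]+=np.radians(dq);P,M=fk(x,p);print(dq,P.round(),M.as_matrix()[:,2].round(2))
E
```

```text
t: 14.2
ee_pos: [511.2, 3.0, 255.6]
orientation: [-2.971, 0.045, -0.952]
ft_force: [-0.1, -0.7, -0.3]
width: 52.4
grasp_force: 0.0
[-0.038  0.01   2.249  0.131  0.265  1.448] [0.26  0.032 0.965] v units [ 0.026 -0.21   0.   ]
45 [533.  56. 279.] [ 0.65  0.18 -0.74]
90 [571.  70. 326.] [ 0.78  0.23 -0.59]
135 [604.  38. 367.] [ 0.88  0.13 -0.45]
180 [612. -22. 379.] [ 0.91 -0.07 -0.41]
```

```bash
python3 -m jog '[[0.026,-0.21,0,0.26,0.03,0.965,0.6],[0.026,-0.21,0,0.26,0.03,0.965,0.6],[0.026,-0.21,0,0.26,0.03,0.965,0.6],[0.026,-0.21,0,0.26,0.03,0.965,0.6],[0.026,-0.21,0,0.26,0.03,0.965,0.6],[0.026,-0.21,0,0.26,0.03,0.965,0.6],[0.026,-0.21,0,0.26,0.03,0.965,0.6],[0.026,-0.21,0,0.26,0.03,0.965,0.6],[0.026,-0.21,0,0.26,0.03,0.965,0.6],[0.026,-0.21,0,0.26,0.03,0.965,0.6],[0.026,-0.21,0,0.26,0.03,0.965,0.6],[0.026,-0.21,0,0.26,0.03,0.965,0.6],[0,0,0,0,0,0,0.6],[0,0,0,0,0,0,0.6]]'
cat > s.py <<'E'
from h import *
q=ctrl.get_obs()["qpos"];p=np.load("p.npy");a=ax4(q);print(q.round(3),a.round(3),"v units",(np.cross(a,[0,0,p[2]])*np.radians(6)/40).round(3))
E
python3 s.py
```

```text
t: 15.6
ee_pos: [553.0, 74.0, 303.2]
orientation: [-1.979, 1.32, -0.682]
ft_force: [-0.4, 0.9, 0.1]
width: 52.5
grasp_force: 0.0
[-0.03   0.012  2.256  1.421  0.26   1.416] [0.254 0.04  0.966] v units [ 0.032 -0.205  0.   ]
```

```bash
python3 -m jog '[[0.03,-0.205,0,0.254,0.04,0.966,0.6],[0.03,-0.205,0,0.254,0.04,0.966,0.6],[0.03,-0.205,0,0.254,0.04,0.966,0.6],[0.03,-0.205,0,0.254,0.04,0.966,0.6],[0.03,-0.205,0,0.254,0.04,0.966,0.6],[0.03,-0.205,0,0.254,0.04,0.966,0.6],[0.03,-0.205,0,0.254,0.04,0.966,0.6],[0.03,-0.205,0,0.254,0.04,0.966,0.6],[0.03,-0.205,0,0.254,0.04,0.966,0.6],[0.03,-0.205,0,0.254,0.04,0.966,0.6],[0.03,-0.205,0,0.254,0.04,0.966,0.6],[0.03,-0.205,0,0.254,0.04,0.966,0.6],[0.03,-0.205,0,0.254,0.04,0.966,0.6],[0.03,-0.205,0,0.254,0.04,0.966,0.6],[0.03,-0.205,0,0.254,0.04,0.966,0.6],[0.03,-0.205,0,0.254,0.04,0.966,0.6],[0.03,-0.205,0,0.254,0.04,0.966,0.6],[0,0,0,0,0,0,0.6],[0,0,0,0,0,0,0.6]]'
cat > g.py <<'E'
# rows from the present pose to a tester-frame TCP and 38 deg tilt: N equal rows (constant twist in the tool frame), with limits simulated
from h import *
import sys
P=np.array(eval(sys.argv[1]));N=int(sys.argv[2])
o=ctrl.get_obs();p=np.load("p.npy");q=o["qpos"]
Rw=R.from_euler('z',TP[2])*R.from_matrix([[-1,0,0],[0,1,0],[0,0,-1]])*R.from_euler('y',-38,degrees=True)
from scipy.linalg import logm,expm
T=lambda a,b:np.block([[b.as_matrix(),np.array(a)[:,None]],[np.zeros((1,3)),1]])
A=T(o["ee_pos"],R.from_rotvec(o["orientation"]));B=T(t2w(TP,P)[0],Rw)
X=logm(np.linalg.inv(A)@B).real/N;E=expm(X)
print("q",q.round(3),"row:",(E[:3,3]/40).round(3),(np.degrees([X[2,1],X[0,2],X[1,0]])/6).round(3))
C=A
for i in range(N):
    C=C@E; q,e=ik(C[:3,3],R.from_matrix(C[:3,:3]),p,q)
    if i%max(1,N//4)==0 or i==N-1: print(i,C[:3,3].round(),q.round(2),round(e,3))
E
python3 g.py "[-40,40,120]" 14
```

```text
t: 17.5
ee_pos: [611.4, -5.1, 376.6]
orientation: [-0.06, 2.01, -0.1]
ft_force: [0.4, 0.9, -0.2]
width: 53.1
grasp_force: 0.0
q [-0.011  0.01   2.248  3.278  0.251  1.346] row: [0.425 0.134 0.196] [-0.019  0.32   0.071]
0 [611.  -2. 357.] [0.   0.04 2.25 3.32 0.25 1.31] 0.0
3 [607.  10. 300.] [0.03 0.12 2.26 3.45 0.24 1.24] 0.0
6 [598.  23. 244.] [0.07 0.2  2.26 3.56 0.24 1.18] 0.0
9 [583.  37. 190.] [0.1  0.29 2.27 3.64 0.23 1.15] 0.0
12 [563.  53. 137.] [0.14 0.37 2.27 3.71 0.22 1.15] 0.0
13 [555.  58. 120.] [0.15 0.4  2.27 3.72 0.22 1.15] 0.0
```

```bash
python3 -m jog '[[0.425,0.134,0.196,-0.019,0.32,0.071,0.6],[0.425,0.134,0.196,-0.019,0.32,0.071,0.6],[0.425,0.134,0.196,-0.019,0.32,0.071,0.6],[0.425,0.134,0.196,-0.019,0.32,0.071,0.6],[0.425,0.134,0.196,-0.019,0.32,0.071,0.6],[0.425,0.134,0.196,-0.019,0.32,0.071,0.6],[0.425,0.134,0.196,-0.019,0.32,0.071,0.6],[0.425,0.134,0.196,-0.019,0.32,0.071,0.6],[0.425,0.134,0.196,-0.019,0.32,0.071,0.6],[0.425,0.134,0.196,-0.019,0.32,0.071,0.6],[0.425,0.134,0.196,-0.019,0.32,0.071,0.6],[0.425,0.134,0.196,-0.019,0.32,0.071,0.6],[0.425,0.134,0.196,-0.019,0.32,0.071,0.6],[0.425,0.134,0.196,-0.019,0.32,0.071,0.6],[0,0,0,0,0,0,0.6],[0,0,0,0,0,0,0.6]]'
python3 g.py "[-40,40,120]" 1; python3 g.py "[71.7,40,71]" 8
python3 - <<'E'
from h import *
o=ctrl.get_obs();im=optics.get_image("wrist")
for a in proj(t2w(TP,[[60,40,86],[41.5,48,110],[41.5,32,110]]),view("wrist",o)): cv2.circle(im,tuple(int(v) for v in a),3,(0,255,255),1); print(a)
cv2.imwrite("pics/w4.png",im[:,:,::-1])
E
```

```text
t: 19.1
ee_pos: [554.3, 59.0, 119.7]
orientation: [0.06, 2.479, -0.016]
ft_force: [0.2, 0.2, 0.3]
width: 52.8
grasp_force: 0.0
q [0.151 0.399 2.271 3.726 0.216 1.155] row: [-0.017 -0.019  0.002] [ 0.01  -0.015 -0.033]
0 [555.  58. 120.] [0.15 0.4  2.27 3.72 0.22 1.15] 0.0
q [0.151 0.399 2.271 3.726 0.216 1.155] row: [-0.183 -0.002  0.336] [ 0.001 -0.002 -0.004]
0 [568.  58. 114.] [0.14 0.42 2.25 3.7  0.22 1.17] 0.0
2 [596.  57. 101.] [0.13 0.48 2.19 3.68 0.21 1.19] 0.0
4 [624.  55.  89.] [0.12 0.53 2.14 3.66 0.2  1.19] 0.0
6 [652.  54.  77.] [0.11 0.57 2.08 3.66 0.19 1.18] 0.0
7 [666.  53.  71.] [0.1  0.6  2.05 3.66 0.19 1.18] 0.0
[318.69399046 325.63447715]
[331.2298269  349.43371764]
[306.23315775 349.54042904]
```

View pics/w4.png

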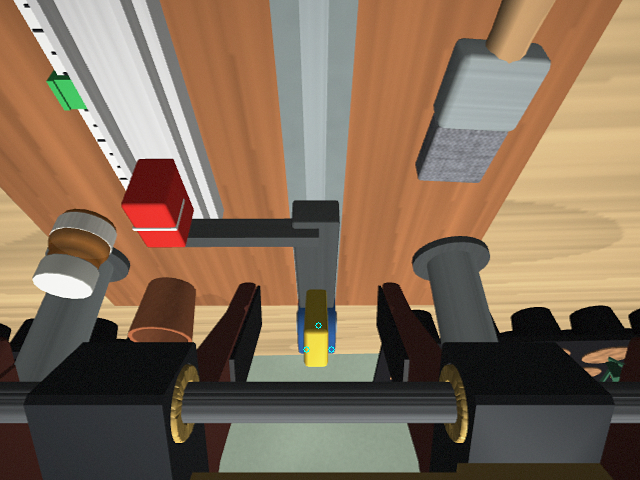

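The paddle is centred between the open fingers at (317,340), and the prediction agrees. I go in and grip.

```bash
python3 -m jog '[[-0.183,0,0.336,0,0,0,0.6],[-0.183,0,0.336,0,0,0,0.6],[-0.183,0,0.336,0,0,0,0.6],[-0.183,0,0.336,0,0,0,0.6],[-0.183,0,0.336,0,0,0,0.6],[-0.183,0,0.336,0,0,0,0.6],[-0.183,0,0.336,0,0,0,0.6],[-0.183,0,0.336,0,0,0,0.6],[0,0,0,0,0,0,0.6],[0,0,0,0,0,0,0.6]]' && python3 -m jog '[[0,0,0,0,0,0,0.2],[0,0,0,0,0,0,0.1],[0,0,0,0,0,0,0.1],[0,0,0,0,0,0,0.1],[0,0,0,0,0,0,0.1],[0,0,0,0,0,0,0.1]]'; python3 s.py
```

```text
t: 20.15
ee_pos: [666.3, 53.6, 70.8]
orientation: [0.06, 2.48, -0.016]
ft_force: [-0.4, -0.1, -0.7]
width: 52.9
grasp_force: 0.0
t: 20.75
ee_pos: [666.4, 51.9, 71.4]
orientation: [0.063, 2.478, -0.018]
ft_force: [-2.1, -11.7, 2.8]
width: 16.0
grasp_force: 30.0
[0.102 0.596 2.047 3.667 0.184 1.175] [0.169 0.071 0.983] v units [ 0.057 -0.137  0.   ]
```

```bash
python3 -m jog '[[0,-0.04,0,0,0,0,0.1],[0.06,0,-0.046,0,0,0,0.1],[0.1,0,-0.077,0,0,0,0.1],[0.1,0,-0.077,0,0,0,0.1],[0.1,0,-0.077,0,0,0,0.1],[0.1,0,-0.077,0,0,0,0.1],[0.1,0,-0.077,0,0,0,0.1],[0.1,0,-0.077,0,0,0,0.1],[0.1,0,-0.077,0,0,0,0.1],[0.1,0,-0.077,0,0,0,0.1],[0.1,0,-0.077,0,0,0,0.1],[0.1,0,-0.077,0,0,0,0.1],[0.06,0,-0.046,0,0,0,0.1],[0.05,0,-0.038,0,0,0,0.1],[0,0,0,0,0,0,0.1]]'
cat > m.py <<'E'
import sys
from h import *
o=ctrl.get_obs();im=optics.get_image("wrist");c=view("wrist",o)
cv2.imwrite("pics/"+sys.argv[1]+"_full.png",im[:,:,::-1])
for t in ("marker","band"):
    for r in optics.masks_of(t,"wrist")[:3]: print(t,round(r["conf"],2),np.round(r["extent"]))
hsv=cv2.cvtColor(im,cv2.COLOR_RGB2HSV);inv=lambda w:R.from_euler('z',-TP[2]).apply(w-[TP[0],TP[1],0]).round(1)
g=(hsv[...,0]>50)&(hsv[...,0]<80)&(hsv[...,1]>120)&(hsv[...,2]>80);g[330:]=0
v,u=np.nonzero(g);print("green",u.min(),u.max(),v.min(),v.max(),inv(onplane((u.mean(),v.mean()),42,c)))
print("pred marker line/band ctr at -94",proj(t2w(TP,[[-94,-50,66],[-94,-70,42]]),c).round())
u,v=proj(t2w(TP,[-94,-60,55]),c)[0].astype(int);u=max(u,75);v=max(v,60)
cv2.imwrite("pics/"+sys.argv[1]+".png",cv2.resize(im[v-60:v+60,u-75:u+75],None,fx=5,fy=5,interpolation=cv2.INTER_CUBIC)[:,:,::-1]);print("crop origin",u-75,v-60)
np.savez(sys.argv[1]+".npz",pos=o["ee_pos"],rot=o["orientation"])
E
python3 m.py w5
```

```text
t: 22.25
ee_pos: [608.0, 54.6, 71.5]
orientation: [0.061, 2.477, -0.016]
ft_force: [4.7, -4.8, -0.6]
width: 16.0
grasp_force: 30.0
marker 0.62 [ 40.  84.  80. 168.]Traceback (most recent call last):
  File "m.py", line 9, in <module>
    v,u=np.nonzero(g);print("green",u.min(),u.max(),v.min(),v.max(),inv(onplane((u.mean(),v.mean()),42,c)))
                                    ~~~~~^^
    return umr_minimum(a, axis, None, out, keepdims, initial, where)
ValueError: zero-size array to reduction operation minimum which has no identity
```

```bash
cat > n.py <<'E'
from h import *
inv=lambda w:R.from_euler('z',-TP[2]).apply(w-[TP[0],TP[1],0]).round(1)
W=t2w(TP,[[-190,-100,40],[-190,-20,70],[0,-100,40],[0,-20,70]])
out=[]
for n in ("top","scene"):
    im=optics.get_image(n);c=view(n);hsv=cv2.cvtColor(im,cv2.COLOR_RGB2HSV).astype(int);h,s,v=np.moveaxis(hsv,2,0)
    pr=proj(W,c);lo=pr.min(0).astype(int)-5;hi=pr.max(0).astype(int)+5;box=np.zeros(h.shape,bool);box[lo[1]:hi[1],lo[0]:hi[0]]=1
    for k,m,z in (("red",((h<6)|(h>174))&(s>190)&(v>90)&box,66),("green",(h>45)&(h<85)&(s>90)&(v>60)&box,42)):
        b,a=np.nonzero(m); print(n,k,len(a),(np.round([a.mean(),b.mean(),a.min(),a.max(),b.min(),b.max()],1),inv(onplane((a.mean(),b.mean()),z,c))) if len(a) else "")
    y0,x0=(lo+hi)[::-1]//2; out.append(cv2.resize(im[y0-50:y0+50,x0-40:x0+40],None,fx=5,fy=5,interpolation=cv2.INTER_CUBIC))
cv2.imwrite("pics/n_%05d.png"%(ctrl.get_obs()["t"]*100),np.hstack(out)[:,:,::-1])
E
python3 n.py; ls pics
```

```text
top red 50 (array([334.6, 269.2, 330. , 338. , 260. , 275. ]), array([-92. , -52.3,  66. ]))
top green 34 (array([344.9, 270. , 342. , 348. , 268. , 273. ]), array([-91.4, -77.9,  42. ]))
scene red 27 (array([306. , 239.8, 302. , 310. , 237. , 243. ]), array([-91.4, -49.9,  66. ]))
scene green 0 
n_02250.png
s1.png
scene0.png
t3.png
top0.png
topc.png
w1.png
w1c.png
w2.png
w3.png
w4.png
w5_full.png
```

View pics/n_02250.png

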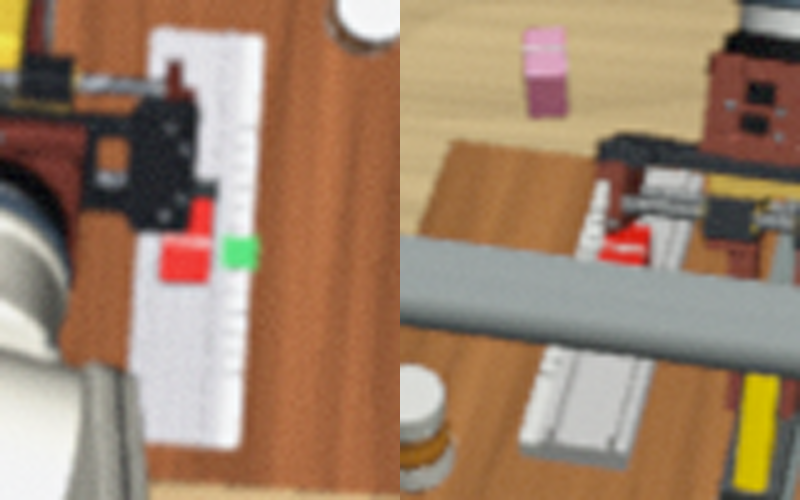

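Run:
```python
from h import *
inv=lambda w:R.from_euler('z',-TP[2]).apply(w-[TP[0],TP[1],0]).round(1)
im=cv2.imread("pics/top0.png")[:,:,::-1].copy();c=view("top")
h,s,v=np.moveaxis(cv2.cvtColor(im,cv2.COLOR_RGB2HSV).astype(int),2,0);box=np.zeros(h.shape,bool);box[225:312,320:352]=1
for k,m,z in (("red",((h<6)|(h>174))&(s>190)&(v>90)&box,66),("green",(h>45)&(h<85)&(s>90)&(v>60)&box,42)):
    b,a=np.nonzero(m);print(k,len(a),a.mean(),b.mean(),b.min(),b.max(),inv(onplane((a.mean(),b.mean()),z,c)))
```

```text
red 73 333.9178082191781 270.83561643835617 264 277 [-95.9 -51.   66. ]
green 34 344.88235294117646 270.0 268 273 [-91.4 -77.9  42. ]
```

The left half (top camera) shows the marker's line at crop row 241 and the band's centre at row 253, so about 5.5 mm is still to pull. Slide travel gives the same figure. I pull that and hold.

```bash
python3 -m jog '[[0.054,0,-0.042,0,0,0,0.1],[0.054,0,-0.042,0,0,0,0.1],[0,0,0,0,0,0,0.1],[0,0,0,0,0,0,0.1],[0,0,0,0,0,0,0.1]]'; python3 n.py; python3 -m jog '[[0,0,0,0,0,0,0.1],[0,0,0,0,0,0,0.1],[0,0,0,0,0,0,0.1],[0,0,0,0,0,0,0.1],[0,0,0,0,0,0,0.1],[0,0,0,0,0,0,0.1],[0,0,0,0,0,0,0.1],[0,0,0,0,0,0,0.1],[0,0,0,0,0,0,0.1],[0,0,0,0,0,0,0.1]]'; ls pics | grep n_
```

```text
t: 23.0
ee_pos: [602.8, 54.9, 71.5]
orientation: [0.061, 2.477, -0.016]
ft_force: [6.4, -4.3, -1.4]
width: 16.1
grasp_force: 30.0
top red 50 (array([334.3, 271.8, 330. , 337. , 263. , 277. ]), array([-98.1, -52.1,  66. ]))
top green 34 (array([344.9, 270. , 342. , 348. , 268. , 273. ]), array([-91.4, -77.9,  42. ]))
scene red 41 (array([306.1, 239.6, 302. , 310. , 235. , 243. ]), array([-92.2, -49.5,  66. ]))
scene green 0 
t: 24.1
ee_pos: [602.8, 54.9, 71.5]
orientation: [0.062, 2.477, -0.016]
ft_force: [5.6, -4.9, -1.6]
width: 16.2
grasp_force: 30.0
n_02250.png
n_02310.png
```

Measured numerically, the marker now covers rows 263–277 (centre 270) and the band's centre is at row 270, so the line is in the band. It has been held for over a second. Now I ease the slide home at 50 mm/s.

```bash
python3 -m jog '[[-0.05,0,0.0385,0,0,0,0.1],[-0.1,0,0.077,0,0,0,0.1],[-0.1,0,0.077,0,0,0,0.1],[-0.1,0,0.077,0,0,0,0.1],[-0.1,0,0.077,0,0,0,0.1],[-0.1,0,0.077,0,0,0,0.1],[-0.1,0,0.077,0,0,0,0.1],[-0.1,0,0.077,0,0,0,0.1],[-0.1,0,0.077,0,0,0,0.1],[-0.1,0,0.077,0,0,0,0.1],[-0.1,0,0.077,0,0,0,0.1],[-0.1,0,0.077,0,0,0,0.1],[-0.06,0,0.046,0,0,0,0.1],[-0.04,0,0.031,0,0,0,0.1],[0,0,0,0,0,0,0.1],[0,0,0,0,0,0,0.1]]'
```

```text
t: 25.7
ee_pos: [665.3, 51.9, 71.5]
orientation: [0.061, 2.478, -0.017]
ft_force: [3.2, -4.9, -0.1]
width: 15.5
grasp_force: 30.0
```

```bash
python3 -m jog '[[-0.03,0,0.023,0,0,0,0.1],[0,0,0,0,0,0,0.1],[0,0,0,0,0,0,0.1]]';python3 -m jog '[[0,0,0,0,0,0,0.3],[0,0,0,0,0,0,0.5],[0,0,0,0,0,0,0.6],[0,0,0,0,0,0,0.6],[0,0,0,0,0,0,0.6]]'; python3 g.py "[-40,40,120]" 8
```

```text
t: 26.0
ee_pos: [666.3, 51.9, 71.4]
orientation: [0.061, 2.479, -0.017]
ft_force: [-1.7, -4.6, 3.6]
width: 15.7
grasp_force: 30.0
t: 26.5
ee_pos: [666.4, 52.3, 71.0]
orientation: [0.06, 2.479, -0.016]
ft_force: [-0.5, 0.4, 0.4]
width: 51.2
grasp_force: 0.0
q [0.101 0.596 2.047 3.655 0.181 1.184] row: [ 0.181  0.003 -0.335] [ 0.001 -0.002 -0.004]
0 [652.  53.  77.] [0.11 0.57 2.08 3.65 0.19 1.19] 0.0
2 [625.  55.  89.] [0.12 0.52 2.14 3.66 0.2  1.2 ] 0.0
4 [597.  56. 102.] [0.13 0.48 2.19 3.67 0.21 1.19] 0.0
6 [569.  58. 114.] [0.14 0.42 2.25 3.7  0.22 1.17] 0.0
7 [555.  58. 120.] [0.15 0.4  2.27 3.72 0.22 1.15] 0.0
```

```bash
python3 -m jog '[[0.181,0,-0.335,0,0,0,0.6],[0.181,0,-0.335,0,0,0,0.6],[0.181,0,-0.335,0,0,0,0.6],[0.181,0,-0.335,0,0,0,0.6],[0.181,0,-0.335,0,0,0,0.6],[0.181,0,-0.335,0,0,0,0.6],[0.181,0,-0.335,0,0,0,0.6],[0.181,0,-0.335,0,0,0,0.6],[0,0.5,-0.5,0,0,0,0.6],[0,0.5,-0.5,0,0,0,0.6],[0,0.5,-0.3,0,0,0,0.6],[0,0,0,0,0,0,0.6],[0,0,0,0,0,0,0.6],[0,0,0,0,0,0,0.6]]'; python3 m.py w6; python3 n.py
```

```text
t: 27.9
ee_pos: [532.2, 107.3, 153.8]
orientation: [0.06, 2.477, -0.02]
ft_force: [0.0, -0.4, -0.1]
width: 52.6
grasp_force: 0.0
marker 0.75 [ 59. 107.  97.  97.]
marker 0.73 [ 46. 236.  78.  77.]
marker 0.29 [196. 258. 178. 146.]
band 0.67 [19. 84. 10.  8.]
green 12 21 83 90 [-104.   -74.8   42. ]
pred marker line/band ctr at -94 [[ 56. 130.]
 [ 36. 102.]]
crop origin 0 56
top red 59 (array([333.9, 271.1, 330. , 337. , 264. , 277. ]), array([-96.5, -51. ,  66. ]))
top green 34 (array([344.9, 270. , 342. , 348. , 268. , 273. ]), array([-91.4, -77.9,  42. ]))
scene red 42 (array([306.2, 239.7, 302. , 310. , 236. , 243. ]), array([-91.8, -49.4,  66. ]))
scene green 0
```

Run:
```python
import cv2,glob,numpy as np
n=cv2.imread(sorted(glob.glob("pics/n_*"))[-1])[:,:400]; w=cv2.imread("pics/w6_full.png")[0:375,0:300]
cv2.imwrite("pics/fin.png",np.hstack([n,cv2.resize(w,(400,500))]))
```

```text
(no output)
```

View pics/fin.png

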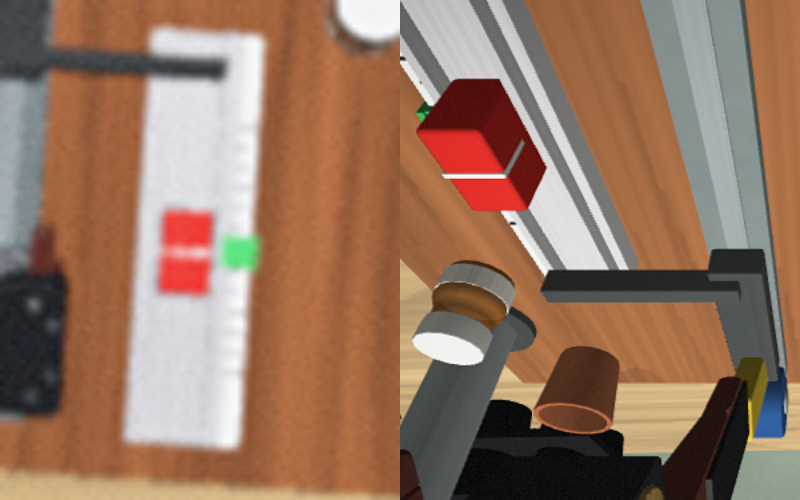

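The marker stands upright with its line (crop row 252) level with the band's centre (row 253). The slide is home, and nothing touches the robot.

```bash
python3 -c "
from workcell import ctrl
print(ctrl.close_job())"
```

```text
the job is handed in; nothing more can be done
None
```

I handed the job in at about 28 s: the marker's white line stands in the green band, the slide was eased fully home, and the robot is clear of everything; the interface returned no verdict.

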